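Ring up four wax patterns for investing

TASK

Get the four wax patterns ready for investing: lower each steel casting ring straight down over the wax onto the grey rubber crucible former of its own size, until it stands level all round on the former's flange with the wax inside and below its rim; of the two middle-width rings, the tall one belongs over the tall wax and the low one over the low wax. Set the rings down gently so that neither ring nor gripper presses hard on or knocks a former or its wax, do not tip the formers or push them about, and leave the mixing bowl and the dropper bottle where they stand.

Things in the scene. Friction and masses are not known exactly. Their poses are not given: they have to be found in the camera images.
- ring_small: Smallest casting ring: loose upright steel tube, open at both ends, outside diameter 40 mm, wall 2.5 mm, 46 mm tall, white fibre lining inside. Origin: centre of its lower rim, z up along its axis. Can be gripped from above across its outside, in any direction.
- ring_mid_low: Middle-width, LOW casting ring: loose upright steel tube, open at both ends, outside diameter 52 mm, wall 2.5 mm, 42 mm tall, white fibre lining inside. Origin: centre of its lower rim, z up along its axis. Can be gripped from above across its outside, in any direction.
- ring_mid_tall: Middle-width, TALL casting ring: loose upright steel tube, open at both ends, outside diameter 52 mm, wall 2.5 mm, 62 mm tall, white fibre lining inside. Origin: centre of its lower rim, z up along its axis. Can be gripped from above across its outside, in any direction.
- ring_large: Widest casting ring: loose upright steel tube, open at both ends, outside diameter 66 mm, wall 2.5 mm, 55 mm tall, white fibre lining inside. Origin: centre of its lower rim, z up along its axis. Can be gripped from above across its outside, in any direction.
- former_small: Loose grey rubber crucible former (0.2 kg) for the 40 mm ring: round foot 58 mm across; the ring stands on its flange, 8 mm above the underside, round a hub 30 mm across that tapers to 17 mm, 12 mm above the flange. On the hub green wax, one crown on a straight stem: top 42 mm above the underside, within 6 mm of the axis. Origin: centre of the underside, z up.
- former_mid_low: Loose grey rubber crucible former (0.2 kg) for the 52 mm ring, LOW wax: round foot 70 mm across; the ring stands on its flange, 8 mm above the underside, round a hub 42 mm across that tapers to 29 mm, 12 mm above the flange. On the hub green wax, one crown on a short straight stem: top 38 mm above the underside, within 6 mm of the axis. Origin: centre of the underside, z up.
- former_mid_tall: Loose grey rubber crucible former (0.2 kg) for the 52 mm ring, TALL wax: round foot 70 mm across; the ring stands on its flange, 8 mm above the underside, round a hub 42 mm across that tapers to 29 mm, 12 mm above the flange. On the hub green wax, two crowns on a tall forked stem: top 60 mm above the underside, within 12 mm of the axis. Origin: centre of the underside, z up.
- former_large: Loose grey rubber crucible former (0.2 kg) for the 66 mm ring: round foot 84 mm across; the ring stands on its flange, 8 mm above the underside, round a hub 56 mm across that tapers to 43 mm, 12 mm above the flange. On the hub green wax, a bridge of three crowns on a runner bar: top 46 mm above the underside, within 17 mm of the axis. Origin: centre of the underside, z up.
- mixing_bowl: Bystander: green rubber plaster bowl, 113 mm across, 67 mm tall, to the right of the work. Origin: centre of its underside.
- monomer_dropper: Bystander: brown dropper bottle with black cap, 33 mm across, 102 mm tall, behind the work. Origin: centre of its underside.

How it is judged:
By the outcome, as a careful person would: the job done as asked, in the order asked, and still so for the second after the job is handed in, with the robot touching nothing.
It also fails if it takes over 90 s, if anything falls off the work surface, if the arm or the gripper's body presses on something with over 40 N, if the wrist force passes 120 N, or if a joint passes its speed limit or range.

ROBOT

A 6-joint arm with a two-finger parallel gripper is mounted at the origin on a cart in front of the work surface, level with it; the furniture and walls round the work are solid. World frame = base frame: x ahead of the robot, y to its left, z up, the work surface at z = 0. Lengths are in mm, angles in rad, forces in N, time in s.
With the tool pointing down it reaches from about 250 to 800 mm from the base axis. Payload 3.9 kg.
Tool frame: the origin (TCP) lies midway between the tips of the shut fingers; the grasp point (between the pads) lies 19 mm behind it (robot.grip_depth is the distance from the TCP to the grasp point, in mm); z points along the fingers, y is the line along which they close (so a half turn about z gives the same grasp; the last joint's range is limited). The gripper opens to 85 mm and grips with 20 to 120 N. Pads are 22 mm wide; open, the fingers measure 114 mm over their backs; the gripper's body (76 mm by 85 mm) begins 54 mm behind the grasp point. The pads swing forward as they close: fully open they stand 13 mm farther back than shut.
Start: joints at [-1.286, 0.26, -0.138, 1.173, 0, 1.571], TCP at [147.502, -503.843, 231.304] pointing down, gripper open.
Joint ranges: [-2.78, 2.78], [-0.83, 1.72], [-1.28, 1.37], [-1.9, 2.12], [-1.57, 1.48], [-3.14, 3.14]. Speed limits (rad/s): [2.57, 2.57, 3.14, 3.14, 3.14, 3.14].

INTERFACE

Orientations are given as a rotation vector (axis times angle).
In Python, from plant import robot gives the robot as it stands. Calls block until the motion is done:
- robot.move_ptp(position, orientation): joint-space move of the TCP to a pose.
- robot.move_linear(position, velocity=150, rot=None, force_limit=None): straight line of the TCP; rot=None keeps the orientation; velocity is the mean speed in mm/s. With force_limit (N) it stops when the force on the tool has changed by that much, and returns True; else False.
- robot.movej(angles): joint-space move.
- robot.open() and robot.grasp(): open the fingers fully, or close them until they stop; the grip force is fixed at half the most.
- robot.sleep(seconds).
- robot.inverse_kinematics(position, orientation): joint angles nearest the present ones, or None.
- robot.state(): the state.
- robot.grab_frame(name): name is "side" or "top"; returns a dict with "pixels" (480x640x3 uint8, red, green, blue), "camera_matrix" (3x3 intrinsics, pixels), "D" ([k1, k2, p1, p2, k3] as OpenCV has them; the pictures are not rectified), "R" (3x3) and "t" (3): a world point X has camera coordinates R X + t. Camera axes: x right, y down, z forward; pixel columns grow to the right and rows downward; lengths in mm; the calibration is good to about 2 mm. A picture is of the moment at which its call begins. There is no depth.
A pose or a line that the arm cannot do raises robot.PlanningError and nothing moves.
- robot.finish_job(): hands the job in; it is judged then, once.
The state is a dict: "t": time; "joint_positions": joint angles; "qd": joint speeds; "joint_torque": joint torques, N m; "position": TCP position; "tcp_rot": TCP orientation; "force": force on the tool from outside, world axes, zero at the start; "moment": the same for the moment, N m; "finger_gap": opening from 0.0 (shut) to 1.0 (fully open); "gripper_force": force on a finger pad.
Only numpy, scipy, OpenCV 4.12 (cv2) and the standard library are available. Lean on these libraries where they do the work, as an engineer would, in place of code of your own. Each camera call takes 0.05 s, during which the arm holds its last target. There are 200 camera calls.

## Working session

There is one attempt and no reset: what is moved stays moved. The work goes in short steps, each a Python script; the robot and the scene stay as the last script left them, time stands still between calls to the robot, and variables do not carry over. Pictures are saved under pics/ and viewed, at most 14 in all, crops included, and the job is handed in when it is done.

```bash
ls; mkdir -p pics
python3 - <<'E'
from plant import robot
import cv2,numpy as np
for n in("top","side"):
    f=robot.grab_frame(n); cv2.imwrite(f"pics/{n}0.png",f["pixels"][:,:,::-1])
    print(n,f["camera_matrix"].tolist(),f["D"],np.round(f["R"],3).tolist(),f["t"],-f["R"].T@f["t"])
s=robot.state(); print(s["tcp_rot"],s["t"],s["finger_gap"],robot.grip_depth)
E
```

```text
pics
top [[566.4138020337621, 0.0, 329.43630868011735], [0.0, 566.4138020337621, 237.8402212311299], [0.0, 0.0, 1.0]] [-0.06158163  0.          0.          0.          0.        ] [[-0.008, -1.0, 0.022], [-0.991, 0.005, -0.131], [0.131, -0.023, -0.991]] [-111.54276035  576.38697047 1025.74479503] [ 436.48117548  -91.39496855 1094.50776828]
side [[560.9886602653786, 0.0, 313.1462890635349], [0.0, 560.9886602653786, 237.5711451286674], [0.0, 0.0, 1.0]] [0.05375183 0.         0.         0.         0.        ] [[0.973, -0.229, 0.006], [-0.113, -0.501, -0.858], [0.2, 0.834, -0.514]] [-598.77870957   35.31602309 1046.99896543] [ 377.93554762 -993.01165424  571.91133449]
[-3.10802277e+00 -4.45597745e-01  3.86839822e-04] 0.1 1.0030907916612575 18.700000000000003
```

View pics/top0.png

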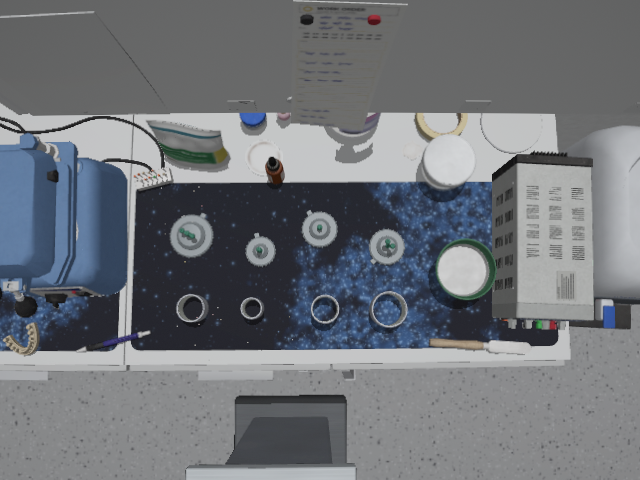

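View pics/side0.png

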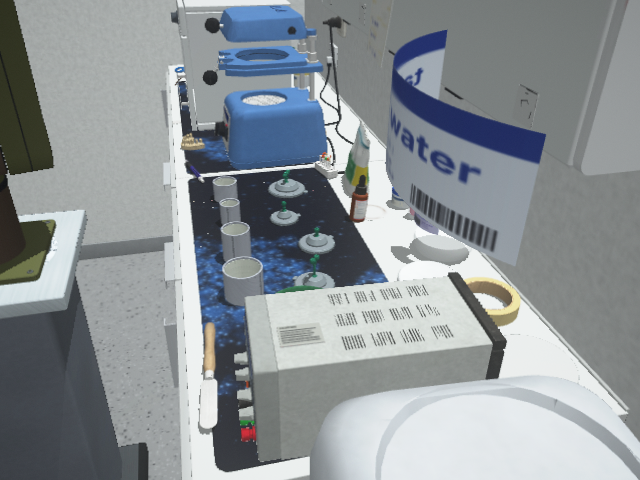

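Top view: formers lie at about (191,236), (260,251), (319,229) and (387,246). The rings are at (192,308), (251,308), (325,310) and (389,309), with the bottle at (274,170) and the bowl at (465,269). The side view shows the ring row at x≈225–243 and the formers to its right.

Run:
```python
import cv2,numpy as np
t=cv2.imread("pics/top0.png"); s=cv2.imread("pics/side0.png")
a=cv2.resize(t[200:335,150:420],(800,400),interpolation=cv2.INTER_CUBIC)
cv2.imwrite("pics/c1.png",a)
cv2.imwrite("pics/c2.png",cv2.resize(s[165:310,195:345],(600,580),interpolation=cv2.INTER_CUBIC))
```

```text
(no output)
```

View pics/c1.png

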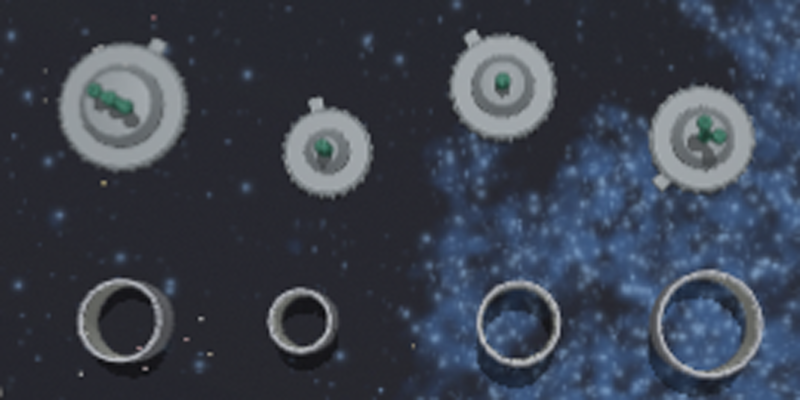

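View pics/c2.png

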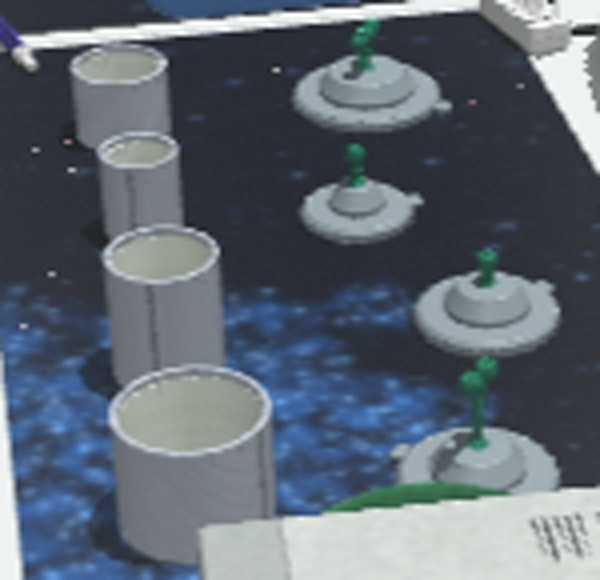

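Top crop, left to right: the formers are large, small, mid_low (single crown) and mid_tall (forked). The rings are a 52, the 40, a 52 and the 66. In the side crop the far 52 ring is clearly the low one and the third is the tall one. Next I measure positions.

```bash
cat > h.py <<'E'
import cv2,numpy as np,os,json
from scipy.optimize import least_squares
from plant import robot
# name: ring od, height, approx pixel ring, former foot dia, approx pixel former
P=dict(mid_low=(52,42,(192,308),70,(319,229)),small=(40,46,(251,308),58,(260,251)),
       mid_tall=(52,62,(325,310),70,(387,246)),large=(66,55,(389,309),84,(191,236)))
def cast(f,px,z):
    K,D,R,t=f["camera_matrix"],f["D"],np.array(f["R"]),np.array(f["t"])
    u=cv2.undistortPoints(np.array(px,float).reshape(-1,1,2),K,D)[:,0]
    d=np.c_[u,np.ones(len(u))]@R; c=-R.T@t
    return (c+d*((z-c[2])/d[:,2])[:,None])[:,:2]
def proj(f,X):
    return cv2.projectPoints(np.array(X,float).reshape(-1,1,3),cv2.Rodrigues(np.array(f["R"]))[0],np.array(f["t"]),f["camera_matrix"],f["D"])[0][:,0]
def fit(p,r,free=False):
    c=np.median(p,0)
    fun=lambda q:np.hypot(*(p-q[:2]).T)-(q[2] if free else r)
    s=least_squares(fun,[*c,r],loss="cauchy",f_scale=1.0)
    return s.x[:2],s.x[2],np.sqrt(np.median(fun(s.x)**2))
def hsv(f): return cv2.cvtColor(f["pixels"],cv2.COLOR_RGB2HSV)
def rim(f,c,od,z,thr=175,free=False):
    """bright rim pixels near px c -> circle of mean rim radius on the plane z"""
    h=hsv(f); w=int(od*.36); x,y=map(int,np.round(c))
    m=(h[...,2]>thr)&(h[...,1]<60); k=np.zeros_like(m); k[y-w:y+w,x-w:x+w]=1
    v,u=np.nonzero(m&k)
    return *fit(cast(f,np.c_[u,v],z),od/2-1.25,free),len(u)
def foot(f,c,dia,free=False):
    h=hsv(f); w=int(dia*.36); x,y=map(int,np.round(c))
    m=((h[...,2]>85)&(h[...,1]<60)).astype(np.uint8); k=np.zeros_like(m); k[y-w:y+w,x-w:x+w]=1
    cs,_=cv2.findContours(m*k,cv2.RETR_EXTERNAL,cv2.CHAIN_APPROX_NONE)
    q=max(cs,key=len)[:,0]
    return *fit(cast(f,q,5),dia/2,free),len(q)
E
python3 - <<'E'
from h import *
f=robot.grab_frame("top")
h=hsv(f)
print(h[296:322,192,2].tolist()); print(h[308,178:208,2].tolist()); print(h[308,178:208,1].tolist()); print(h[236,165:217,2].tolist(),h[236,165:217,1].tolist())
for n,(od,H,rp,fd,fp) in P.items():
    for free in(0,1): print(n,"ring",rim(f,rp,od,H,140,free),"foot",foot(f,fp,fd,free))
E
```

```text
[88, 33, 27, 25, 26, 36, 45, 46, 45, 46, 45, 46, 46, 47, 45, 48, 46, 46, 45, 45, 47, 46, 46, 57, 130, 185]
[121, 102, 99, 99, 87, 43, 45, 46, 45, 45, 46, 46, 46, 46, 46, 46, 46, 45, 46, 47, 46, 47, 46, 47, 95, 159, 144, 85, 85, 85]
[4, 13, 10, 8, 9, 30, 40, 39, 40, 34, 39, 33, 39, 39, 39, 39, 44, 34, 39, 38, 39, 38, 39, 38, 21, 13, 12, 15, 15, 12]
[48, 47, 47, 47, 70, 125, 159, 160, 161, 160, 161, 150, 120, 128, 149, 152, 132, 87, 88, 89, 87, 83, 76, 68, 80, 104, 120, 120, 106, 90, 143, 167, 168, 169, 172, 147, 120, 116, 116, 109, 145, 162, 164, 164, 164, 167, 141, 112, 69, 48, 47, 47] [43, 43, 43, 49, 29, 18, 18, 16, 17, 16, 16, 17, 19, 20, 19, 18, 19, 18, 17, 20, 21, 25, 34, 68, 115, 118, 115, 115, 120, 91, 18, 14, 14, 14, 15, 17, 21, 18, 20, 19, 16, 14, 14, 14, 14, 15, 18, 18, 30, 43, 43, 38]
mid_low ring (array([446.93039278, 142.57519269]), np.float64(24.75), np.float64(0.5966702412126317), 111) foot (array([598.14069681, -96.64527721]), np.float64(35.0), np.float64(1.0486683744699477), 113)
mid_low ring (array([446.89139464, 142.61880115]), np.float64(24.422254037838403), np.fl
[... 751 characters left out ...]
t64(0.7406350109386004), 110)
mid_tall ring (array([ 443.70095151, -105.25592781]), np.float64(24.258266999745583), np.float64(0.6562336866998632), 128) foot (array([ 562.63688331, -227.00500086]), np.float64(34.34332410022785), np.float64(0.454882808973915), 110)
large ring (array([ 442.2197096 , -223.33085174]), np.float64(31.75), np.float64(0.7022045321508621), 161) foot (array([586.95484769, 151.88074955]), np.float64(42.0), np.float64(0.9130456436039012), 127)
large ring (array([ 442.17066795, -223.30642368]), np.float64(31.395615607187153), np.float64(0.6522634621029795), 161) foot (array([586.73683502, 152.05363265]), np.float64(41.21598946729519), np.float64(0.5270335146828273), 127)
```

Fits match the given sizes: rim radii come within 0.5 mm with the heights assigned this way, so mid_low and mid_tall are confirmed. Now I centre the low ring with two crossed grasps, which also gives the camera bias.

```bash
cat >> h.py <<'E'
def down(deg):
    a=np.radians(deg+90)/2; return np.pi*np.array([np.cos(a),np.sin(a),0])
def best(pos,deg):
    q0=np.array(robot.state()["joint_positions"]); o=[]
    for d in(deg,deg+180):
        q=robot.inverse_kinematics(list(pos),down(d))
        if q is not None: o.append((np.abs(np.array(q)-q0).max(),d))
    return down(min(o)[1])
HOME=[-1.286,0.26,-0.138,1.173,0,1.571]
def log(s=""):
    t=robot.state(); print(s,"t%.1f"%t["t"],"pos",np.round(t["position"],1),"F",np.round(t["force"],1),"gap %.3f"%t["finger_gap"],"gf %.1f"%t["gripper_force"])
def zgrip(n): return {"mid_low":10,"small":12,"mid_tall":20,"large":18}[n]  # TCP z with the ring on the table
def centre(n,xy):
    """grasp across y, release, grasp across x (ring held, centred on the TCP axis)"""
    z=zgrip(n); up=130
    for d in(90,0):
        r=best([*xy,up],d)
        if d==90: robot.move_ptp([*xy,up],r); robot.move_linear([*xy,z],velocity=150)
        else:
            robot.open(); robot.move_linear([*xy,z+50],velocity=200)
            robot.move_ptp([*xy,z+50],best([*xy,z+50],0)); robot.move_linear([*xy,z],velocity=100)
        robot.grasp(); log(f"{n} grasp {d}")
E
python3 - <<'E'
from h import *
n="mid_low"; xy=[446.9,142.6]
centre(n,xy)
robot.open(); robot.move_linear([*xy,130],velocity=200); robot.movej(HOME); log()
f=robot.grab_frame("top"); cv2.imwrite("pics/t1.png",f["pixels"][:,:,::-1])
c=rim(f,P[n][2],52,42,140,True); print(c,c[0]-xy)
E
```

```text
mid_low grasp 90 t4.1 pos [447.7 142.9  11.3] F [-1.1  0.3  8.3] gap 0.598 gf 61.1
mid_low grasp 0 t7.4 pos [447.6 142.8  11. ] F [-0.6  0.2  5.6] gap 0.581 gf 61.7
 t11.2 pos [ 148.2 -503.4  231.2] F [-0.1  0.5  0.4] gap 1.001 gf 0.0
(array([446.90685838, 140.26032417]), np.float64(24.331576957889496), np.float64(0.7498653990465733), 125) [ 0.00685838 -2.33967583]
```

Bias of camera against command is (0, −2.3) mm. I repeat this with the large ring at the other end, then interpolate.

Run:
```python
from h import *
n="large"; xy=[442.2,-221.0]
centre(n,xy)
robot.open(); robot.move_linear([*xy,130],velocity=250); robot.movej(HOME); log()
f=robot.grab_frame("top"); cv2.imwrite("pics/t2.png",f["pixels"][:,:,::-1])
c=rim(f,P[n][2],66,55,140,True); print(c,c[0]-xy)
for m,v in P.items(): print(m,foot(f,v[4],v[3],True)[0])
```

```text
large grasp 90 t14.0 pos [ 443.2 -221.5   19.7] F [-1.7  0.6  6.4] gap 0.764 gf 65.1
large grasp 0 t17.1 pos [ 443.  -221.4   19.2] F [ 0.6 -0.2  5.4] gap 0.751 gf 65.9
 t19.6 pos [ 148.2 -503.1  230.7] F [0.3 0.7 0.1] gap 1.002 gf 0.0
(array([ 442.60622391, -223.50968756]), np.float64(31.4458356164106), np.float64(0.6543881306984183), 163) [ 0.40622391 -2.50968756]
mid_low [597.96222842 -96.80616217]
small [555.82826359  17.85107584]
mid_tall [ 562.63480775 -226.99075707]
large [586.73683502 152.05363265]
```

```bash
cat >> h.py <<'E'
FORM={"mid_low":(597.97,-96.78),"small":(555.83,17.85),"mid_tall":(562.64,-227.0),"large":(586.74,152.05)}
BIAS=np.array([-.55,-2.3])   # camera minus reported TCP
def pos(): return np.array(robot.state()["position"])
def place(n):
    """ring n is held at the table; carry it to its former and lower it"""
    z0=pos()[2]; x=pos()[:2]
    robot.move_linear([*x,zgrip(n)+95],velocity=250); log("lifted")
    T=np.array(FORM[n])-BIAS; hz=z0+8+62
    r=best([*T,hz+30],0)
    robot.move_ptp([*T,hz+30],r); robot.sleep(.2)
    cmd=T+(T-pos()[:2]); dz=pos()[2]-(hz+30)
    robot.move_linear([*cmd,hz-dz],velocity=60); robot.sleep(.2); log("hover"); print("err",pos()[:2]-T)
    cmd=cmd+(T-pos()[:2]); dz=pos()[2]-(hz-dz)
    robot.move_linear([*cmd,hz-dz-2],velocity=20)
    hit=robot.move_linear([*cmd,z0+8+3-dz],velocity=45,force_limit=8); log(f"coarse hit={hit}")
    if hit and pos()[2]>z0+8+5: return False
    robot.sleep(.1); hit=robot.move_linear([*cmd,z0+8-3-dz],velocity=8,force_limit=4); log(f"fine hit={hit}, height above flange {pos()[2]-z0-8:.1f}")
    return hit and abs(pos()[2]-z0-8)<2
def leave():
    robot.open(); p=pos(); robot.move_linear([*p[:2],p[2]+85],velocity=120); log("left")
E
python3 - <<'E'
from h import *
n="mid_low"; xy=[446.9,142.6]
robot.move_ptp([*xy,110],best([*xy,110],0)); robot.move_linear([*xy,zgrip(n)],velocity=150); robot.grasp(); log("held")
print(place(n))
f=robot.grab_frame("side"); cv2.imwrite("pics/s1.png",cv2.resize(f["pixels"][180:320,240:400,::-1],(640,560)))
E
```

```text
held t23.5 pos [447.7 142.9  11.2] F [-1.4 -1.   6.7] gap 0.579 gf 61.7
lifted t24.0 pos [448.  143.  105.5] F [-0.6 -0.9 -2. ] gap 0.584 gf 62.2
hover t26.1 pos [599.4 -96.1  81.5] F [ 0.2  0.4 -0.6] gap 0.581 gf 62.2
err [ 0.86783353 -1.64154533]
coarse hit=False t27.9 pos [598.4 -94.4  22.1] F [ 0.8  0.7 -2.2] gap 0.583 gf 62.2
fine hit=True, height above flange 0.0 t28.4 pos [598.2 -94.4  19.2] F [-0.4 -0.2  4.7] gap 0.583 gf 62.7
True
```

View pics/s1.png

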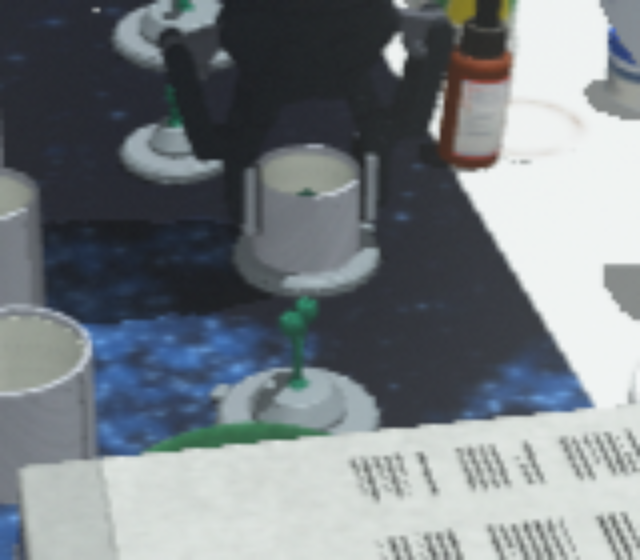

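The side view shows the low ring seated on its former at about (310,215) in the crop, with the wax visible inside. It touched at exactly the expected height. I release it and do the large ring.

Run:
```python
from h import *
leave()
n="large"; xy=[442.2,-221.0]
robot.move_ptp([*xy,120],best([*xy,120],0)); robot.move_linear([*xy,zgrip(n)],velocity=150); robot.grasp(); log("held")
ok=place(n); print(ok)
if ok: leave(); robot.movej(HOME); log()
f=robot.grab_frame("top"); cv2.imwrite("pics/t3.png",cv2.resize(f["pixels"][195:335,150:420,::-1],(800,415)))
for n in("mid_low","large"): 
    od,H,_,_,fp=P[n]; c=proj(f,[*FORM[n],H+8])[0]; print(n,rim(f,c,od,H+8,140,True),"former",FORM[n])
```

```text
left t29.8 pos [596.4 -94.2 102.4] F [-0.1  0.2 -0.6] gap 1.003 gf 0.0
held t31.8 pos [ 443.4 -221.5   19.5] F [-0.5  1.   5.8] gap 0.747 gf 65.9
lifted t32.3 pos [ 443.2 -221.5  112.8] F [-1.1 -0.2 -2.8] gap 0.750 gf 66.3
hover t34.8 pos [587.6 155.8  89.9] F [-0.4  0.6 -1.6] gap 0.746 gf 66.3
err [0.35019878 1.43812837]
coarse hit=False t36.5 pos [587.2 154.3  30.4] F [-0.4 -0.5 -2.4] gap 0.745 gf 66.3
fine hit=True, height above flange 0.1 t37.1 pos [587.  154.2  27.5] F [-1.5 -0.6  4.9] gap 0.748 gf 66.8
True
left t38.3 pos [584.9 153.7 110.4] F [-0.7  0.7 -0.2] gap 0.999 gf 0.0
 t41.1 pos [ 148.2 -503.5  231.2] F [-0.1  0.3 -0.2] gap 0.999 gf 0.0
mid_low (array([597.85476822, -96.37805598]), np.float64(24.943570834841207), np.float64(3.8563342682311075), 390) former (597.97, -96.78)
large (array([586.38417964, 152.01879857]), np.float64(30.89869597330198), np.float64(5.331597534185449), 460) former (586.74, 152.05)
```

View pics/t3.png

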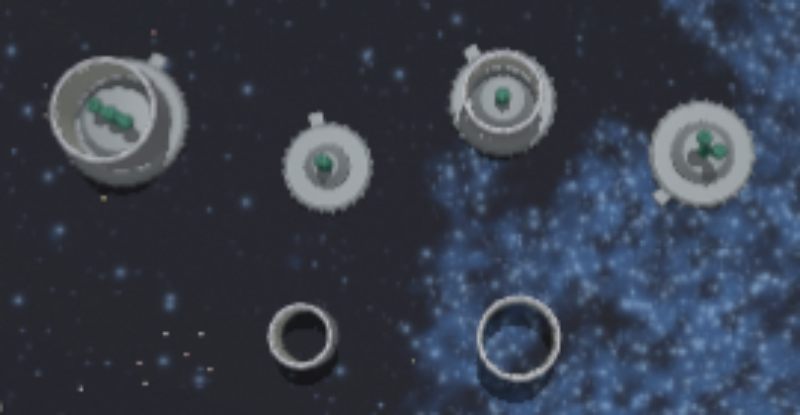

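The top crop shows both rings concentric on their formers, with fits within 0.5 mm of the formers, wax inside and nothing displaced. Now the tall and small rings.

Run:
```python
from h import *
for n,xy in(("mid_tall",[443.5,-102.85]),("small",[446.0,32.3])):
    centre(n,xy); ok=place(n); print(n,ok)
    if not ok: break
    leave()
if ok: robot.movej(HOME)
log()
f=robot.grab_frame("top"); cv2.imwrite("pics/t4.png",cv2.resize(f["pixels"][150:335,150:500,::-1],(800,423)))
f=robot.grab_frame("side"); cv2.imwrite("pics/s4.png",cv2.resize(f["pixels"][165:310,195:395,::-1],(800,580)))
```

```text
mid_tall grasp 90 t44.3 pos [ 444.3 -103.1   21.2] F [-1.3  0.1  6.6] gap 0.602 gf 61.2
mid_tall grasp 0 t47.6 pos [ 444.1 -103.    20.8] F [-0.8 -0.7  6.3] gap 0.584 gf 61.8
lifted t48.1 pos [ 444.2 -103.   115. ] F [ 0.6 -0.  -1. ] gap 0.583 gf 62.3
hover t49.9 pos [ 564.8 -226.1   91.6] F [ 0.5 -0.8 -1.1] gap 0.584 gf 62.3
err [ 1.56537    -1.42317508]
coarse hit=False t51.6 pos [ 563.1 -224.6   31.7] F [ 0.   0.3 -1.4] gap 0.585 gf 62.3
fine hit=True, height above flange -0.0 t52.2 pos [ 562.9 -224.6   28.8] F [0.4 0.8 5.2] gap 0.584 gf 62.5
mid_tall True
left t53.5 pos [ 561.2 -223.9  111.9] F [0.1 0.6 0.3] gap 0.998 gf 0.0
small grasp 90 t56.0 pos [446.5  32.4  12.9] F [-1.  -0.   5.9] gap 0.455 gf 59.5
small grasp 0 t59.5 pos [446.5  32.3  12.7] F [-0.9 -0.3  5. ] gap 0.444 gf 59.9
lifted t60.0 pos [446.8  32.4 107.3] F [-0.6 -0.5 -0.5] gap 0.446 gf 60.1
hover t61.6 pos [558.7  20.1  84. ] F [-0.5 -0.4 -0. ] gap 0.447 gf 60.2
err [ 2.33612058 -0.0938754 ]
coarse hit=False t63.4 pos [556.3  20.1  23.6] F [-0.1  0.2 -0.6] gap 0.445 gf 60.2
fine hit=True, height above flange 0.0 t63.9 pos [556.1  20.2  20.7] F [0.1 0.5 4.9] gap 0.444 gf 60.5
small True
left t65.3 pos [554.5  20.1 104.3] F [-0.3  0.4  0.4] gap 1.000 gf 0.0
 t67.7 pos [ 148.2 -503.5  231.1] F [-0.  -0.8 -0.6] gap 0.998 gf 0.0
```

View pics/t4.png

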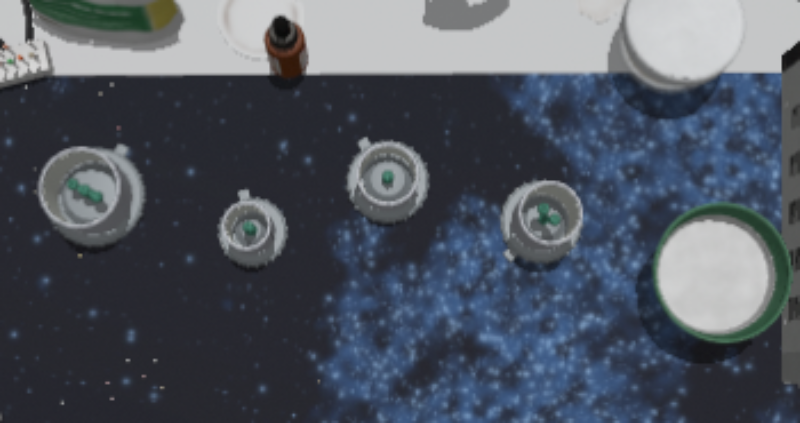

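View pics/s4.png

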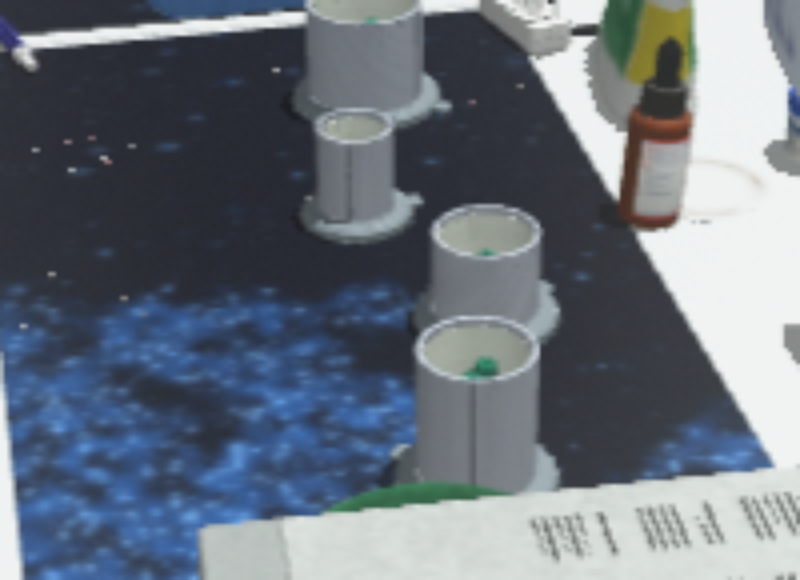

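All four rings stand level on their own formers with the wax inside, at about (90,195), (252,230), (388,180) and (541,222) in the top crop. The bottle and bowl have not moved.

```bash
python3 -c "
from plant import robot
print(robot.finish_job())"
```

```text
the job is handed in; nothing more can be done
None
```

All four casting rings stand level on their own formers with the wax inside, tall over tall and low over low, and the job was handed in at about 68 s of the 90 s limit.

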